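# Close the storage tin with its double lid, then take off the outer lid alone

### The arm

A 6-joint arm with a two-finger parallel gripper is mounted at the origin on the work surface. World frame = base frame: x ahead of the robot, y to its left, z up, the work surface at z = 0. Lengths are in m, angles in rad, forces in N, time in s.
With the tool pointing down it reaches from about 0.3 to 0.875 m from the base axis. Payload 6.4 kg.
Tool frame: the origin (TCP) lies at the very end of the fingers, on their centre line; the grasp point (between the pads) lies bot.tcp_to_grasp behind it (bot.tcp_to_grasp is the distance from the TCP to the grasp point, in m); z points along the fingers, y is the line along which they close (so a half turn about z gives the same grasp; the last joint's range is limited). The gripper opens to 85 mm and grips with 20 to 120 N. Pads are 22 mm wide; open, the fingers measure 114 mm over their backs; the gripper's body (76 mm by 85 mm) begins 54 mm behind the grasp point. The pads swing forward as they close: fully open they stand 13 mm farther back than shut.
Start: joints at [-1.311, 0.181, 1.607, -0, 1.354, -0.206], TCP at [0.258, -0.514, 0.231] pointing down, gripper open.
Joint ranges: [-2.99, 2.99], [-0.89, 2.07], [0.3, 2.58], [-1.14, 4.28], [0, 2.63], [-3.12, 3.12]. Speed limits (rad/s): [2.57, 2.57, 3.01, 3.14, 3.14, 3.14].

### API

Orientations are given as [roll, pitch, yaw] about the fixed x, y, z axes, in that order (R = Rz(yaw) Ry(pitch) Rx(roll)).
In Python, from cell import bot, cams, job gives the robot as it stands.
- The arm moves only by the tool step_arm, never from a script. Its argument "plan" is a list of rows, each a list of 3 entries, a list of its own where there are three numbers: the shift along the world's x, y, z in units of 0.25 m (1.0 is 0.25 m), then the turn, a rotation vector about the world's x, y, z in units of 90 degrees (1.0 is 90 degrees), then the closure, from -1 (fully open) to 1 (shut). A call has 1 to 5 rows; each row shifts and turns the commanded pose from where the row before left it; what a row does not reach is not made up. A row lasts 1/12 s, in which the tool goes at most 41.7 mm and 7.16 degrees, less where a joint would pass 70% of its speed; a pose out of reach is approached as far as the arm can. A call with a number of a shift or a turn outside -1 to 1 is refused whole. A call with a gripper value outside its range is refused whole. The fingers move at their own pace and stop on an object; "grip_force" is the grip in N (left out, the last holds). Time passes only in rows, so rows that do not move let the fingers close. It gives the time, the measured TCP pose, the force, the opening and the grip force at its end, in the units of the state.
- bot.read_state(): the state, without advancing time (a new reading comes with each control period).
- cams.grab_frame(name): name is "scene" or "side" or "wrist"; returns the picture (480x640x3 uint8, red, green, blue); there is no depth.
- cams.get_calibration(name): a dict with "camera_matrix" (3x3 intrinsics, pixels), "cam_to_world" (4x4, takes a point from camera to world coordinates). Camera axes: x right, y up, looking along -z (the intrinsics and any distortion apply to the point x, -y, -z); pixel columns grow to the right and rows downward; lengths in m; the calibration is good to about 2 mm. A picture is of the moment at which its call begins: read the wrist's pose just before it. get_calibration takes no time and is no camera call; for the wrist camera it gives the pose at the moment of the call.
- job.hand_in(): hands the job in; it is judged then, once.
Trained networks look in the newest picture that a camera, given by its name, has taken for a name from the list of things; names that differ only in an ending like _2 or _b are one class to them, and where a whole thing is asked for, a point or a joint stands for the part that bears it (a point fixed in the world has none). Each returns a list of dicts, best first, with "p" (0 to 1); they miss things now and then, are a little off and sometimes report something else, mostly with a low value. They report only what shows in the picture. A call takes as long as a camera call. They do not tell look-alikes from the thing itself.
- cams.outline_of(camera, thing): "region" (480x640 bool, what is visible of it) and "rect" ([centre column, centre row, width, height] in pixels, round what is visible of it).
- cams.place_of(camera, thing): "location" ([column, row] in pixels: a listed point, or the origin of a listed thing).
The state is a dict: "clock": time; "joint_positions": joint angles; "qd": joint speeds; "joint_efforts": joint torques, N m; "position": TCP position; "tool_rot": TCP orientation; "force": force on the tool from outside, world axes, zero at the start; "moment": the same for the moment, N m; "finger_gap": opening from 0.0 (shut) to 1.0 (fully open); "finger_force": force on a finger pad.
Only numpy, scipy, OpenCV 4.12 (cv2) and the standard library are available. Lean on these libraries where they do the work, as an engineer would, in place of code of your own. Each camera call takes 0.05 s, during which the arm holds its last target. There are 200 camera calls.

### The job

The open steel storage tin has been rinsed and dried: pick up its double lid in one piece, by the knurled rim of the inner lid with the outer lid still resting on top, lower it gently (no dropping) into the mouth of the tin until the inner lid is fully home, and let go. Then take the outer lid by its knob and lift it off alone, leaving the inner lid fully seated and the tin standing, and finish while holding the outer lid level about 10 cm above the inner lid, over the tin, so that the scoop can be laid in underneath; do not put it down or let it go. Leave the can, mug, bottles, stopper and scoop where they stand.

Things in the scene. Friction and masses are not known exactly. Their poses are not given: they have to be found in the camera images.
- tin_mouth (a point): The storage tin: a loose, open, straight round canister of plain steel, 68 mm outside diameter, 110 mm tall, walls 4 mm (mouth 60 mm inside), 0.3 to 0.5 kg, upright and empty; the only open straight-sided steel vessel. This point: centre of its mouth, level with the rim's top edge, 110 mm above its underside; z up along its axis.
- inner_rim (a point): Inner lid (lower part of the double lid, about 0.12 kg): dark steel disc with a ribbed upright edge, the rim, 66 mm diameter, 16 mm high, widest part of the double lid, nearly as wide as the tin. This point: centre of the rim, half-way up, 8 mm above its underside; z up. Fully home, the rim rests on the tin's top edge and this point is 8 mm above the tin's mouth point.
- plug_foot (a point): Centre of the underside of the inner lid's grey plug, 22 mm below the rim point. The plug, under the rim, goes into the tin's mouth: 14 mm deep, 56 mm diameter, tapering to 48 mm over its lowest 6 mm. At first the double lid stands on it on the shelf. z up.
- outer_knob (a point): Outer lid (upper part): bright hollow steel cap, 58 mm diameter, 22 mm high, about 0.07 kg, with a black round knob of 24 mm diameter, 15 mm high, on its middle. It rests loosely on the rim's top round a step 4 mm high, 2 mm play all round; nothing holds it down. This point: centre of the knob, 7.5 mm above the cap's flat top; nested, 37.5 mm above the rim point; z up.
- can_mid (a point): Bystander: aluminium drinks can, 66 mm diameter, 115 mm tall; point at its centre.
- mug_mid (a point): Bystander: white ceramic mug with a side handle, 82 mm diameter, 95 mm tall, handle towards its own +y; point on its axis half-way up.
- bottle_a_mid (a point): Bystander: empty glass bottle, 64 mm diameter, 218 mm tall; point at its centre.
- bottle_b_mid (a point): Bystander: empty glass bottle, 64 mm diameter, 218 mm tall; point at its centre.
- bottle_c_mid (a point): Bystander: empty glass bottle, 64 mm diameter, 218 mm tall; point at its centre.
- stopper_mid (a point): Bystander: grey silicone bottle stopper standing on its 32 mm head, 36 mm tall; point at its centre.
- scoop_mid (a point): Bystander: small steel measuring scoop, bowl 30 mm diameter and 13 mm tall, stub handle towards its own +x, 54 mm long in all; point in the middle of the bowl.
Things that resemble listed ones, but are neither listed nor needed, are in the scene too. What is shaped like the part that bears inner_rim but blue or red is not meant. What is shaped like the part that bears tin_mouth but blue or orange is not meant.

How it is judged:
On the way, in this order (a step that is already met when the one before it is completed fails the run):
1. the double lid is lifted off the shelf in one piece, the outer lid still on the inner lid (height (world z) of inner_rim above 0.06 m and contact force between the fingers and inner_lid above 0.5 N and distance between outer_knob and inner_rim below 0.0415 m and angle between the z axis of outer_knob and the z axis of inner_rim, either way round below 0.1 rad), for 0.2 s.
2. the inner lid is fully home in the tin with the outer lid still on it, and the fingers have let go of both (z of inner_rim in the frame of tin_mouth between 0.005 and 0.0105 m and horizontal distance between inner_rim and tin_mouth below 0.004 m and angle between inner_rim's own z axis and vertical below 0.06 rad and angle between tin_mouth's own z axis and vertical below 0.05 rad and height (world z) of tin_mouth between 0.105 and 0.115 m and distance between outer_knob and inner_rim below 0.0415 m and angle between the z axis of outer_knob and the z axis of inner_rim, either way round below 0.1 rad and contact force between the fingers and inner_lid below 0.1 N and contact force between the fingers and outer_lid below 0.1 N), for 0.2 s.
At the end, for the whole second after the job is handed in: Inner lid home in the upright tin (within 3 mm in height, 4 mm off-centre, tilt under 0.06 rad), untouched by the fingers; outer lid held still by the fingers, touching neither, within 0.2 rad of level, 6 to 17 cm above its seat, within 50 mm of the tin axis; bystanders moved under 15 mm (z of inner_rim in the frame of tin_mouth between 0.005 and 0.0105 m and horizontal distance between inner_rim and tin_mouth below 0.004 m and angle between inner_rim's own z axis and vertical below 0.06 rad and angle between tin_mouth's own z axis and vertical below 0.05 rad and height (world z) of tin_mouth between 0.105 and 0.115 m and contact force between the fingers and inner_lid below 0.1 N and contact force between the fingers and outer_lid above 1 N and z of outer_knob in the frame of tin_mouth between 0.105 and 0.22 m and horizontal distance between outer_knob and tin_mouth below 0.05 m and angle between outer_knob's own z axis and vertical below 0.2 rad and linear speed of outer_lid below 0.03 m/s and contact force between outer_lid and inner_lid below 0.05 N and contact force between outer_lid and tin below 0.05 N and distance of each of can_mid, mug_mid, bottle_a_mid, bottle_b_mid, bottle_c_mid, stopper_mid, scoop_mid from where it was at the start of the episode below 0.015 m); the arm keeps its last pose, push and grip.
It fails at once if the lids come apart (by more than 12 mm) while the inner lid is not home in the tin (distance between outer_knob and inner_rim above 0.05 m and (z of inner_rim in the frame of tin_mouth above 0.0125 m or z of inner_rim in the frame of tin_mouth below 0.003 m or horizontal distance between inner_rim and tin_mouth above 0.006 m)).
It fails at once if the double lid is dropped into the tin (falling faster than 0.4 m/s, free of the fingers) (horizontal distance between inner_rim and tin_mouth below 0.03 m and linear speed of inner_lid above 0.4 m/s and contact force between the fingers and inner_lid below 0.05 N).
It fails at once if the tin is knocked over (angle between tin_mouth's own z axis and vertical above 0.5 rad).
It fails at once if a bystander is pushed away from its place by more than 15 mm (distance of any of can_mid, mug_mid, bottle_a_mid, bottle_b_mid, bottle_c_mid, stopper_mid, scoop_mid from where it was at the start of the episode above 0.015 m).
It also fails if it takes over 54 s, if anything falls off the work surface, if the arm or the gripper's body presses on something with over 40 N, if the wrist force passes 120 N, or if a joint passes its speed limit or range.

## Working session

There is one attempt and no reset: what is moved stays moved. The work goes in short steps, Python scripts to look and compute and a tool call to move; the robot and the scene stay as the last step left them, time stands still between calls to the robot, and variables do not carry over. Pictures are saved under pics/ and viewed, at most 12 in all, crops included, and the job is handed in when it is done.

Besides the shell and the picture viewer there is one more tool, called after ">>>" as name(argument=value, ...) on one line, values as JSON. step_arm: Moves the arm, as the interface text tells. Shifts and turns lie within -1 to 1; 1 stands for 0.25 m of shift or 90 degrees of turn. Its arguments: {"type":"object","properties":{"plan":{"type":"array"},"grip_force":{"type":"number"}},"required":["plan"]}

```bash
mkdir -p pics; cat > h.py <<'E'
import numpy as np, cv2
from cell import bot, cams, job
def ray(cal,px):
    K=np.array(cal["camera_matrix"]);T=np.array(cal["cam_to_world"])
    d=np.linalg.solve(K,[px[0],px[1],1.]);d=T[:3,:3]@(d*[1,-1,-1]);return T[:3,3],d/np.linalg.norm(d)
def atz(cal,px,z):
    o,d=ray(cal,px);return o+d*(z-o[2])/d[2]
def tri(rays):
    A=sum(np.eye(3)-np.outer(d,d) for o,d in rays);b=sum((np.eye(3)-np.outer(d,d))@o for o,d in rays)
    return np.linalg.solve(A,b)
E
python3 - <<'E'
from h import *
np.set_printoptions(precision=4,suppress=True)
print(bot.tcp_to_grasp,bot.read_state())
Z=dict(tin_mouth=.11,inner_rim=.022+0,outer_knob=.0595,can_mid=.0575,mug_mid=.0475,bottle_a_mid=.109,stopper_mid=.018,scoop_mid=.0065)
for c in ["scene","side"]:
    im=cams.grab_frame(c);cal=cams.get_calibration(c);print(c,cal.keys(),np.array(cal["cam_to_world"])[:3])
    cv2.imwrite(f"pics/{c}0.png",im[:,:,::-1])
    for n,z in Z.items():
        print(n,[(np.round(r["location"]),round(r["p"],2),atz(cal,r["location"],z)[:2]) for r in cams.place_of(c,n)])
E
```

```text
0.0187 {'clock': 0.0, 'joint_positions': array([-1.3113,  0.1816,  1.608 , -0.    ,  1.3538, -0.2063]), 'qd': array([ 0.0012, -0.0014,  0.0012,  0.0006, -0.0004, -0.0004]), 'joint_efforts': array([  0.0003, -44.4874, -35.1335,  -0.0003,   0.0091,   0.    ]), 'position': array([ 0.2581, -0.5132,  0.2304]), 'tool_rot': array([-3.1399, -0.0003,  0.4658]), 'force': array([-0.8898,  0.3118,  0.0396]), 'moment': array([ 0.0207,  0.0217, -0.0132]), 'finger_force': 0.0, 'finger_gap': 1.003325720607837}
scene dict_keys(['camera_matrix', 'cam_to_world']) [[-0.2334 -0.7098  0.6646  1.2227]
 [ 0.9724 -0.1725  0.1573  0.1735]
 [ 0.003   0.683   0.7304  0.816 ]]
tin_mouth [(array([423., 218.]), 0.67, array([0.4714, 0.1974])), (array([405., 259.]), 0.66, array([0.5901, 0.1765])), (array([426., 179.]), 0.58, array([0.3499, 0.1908])), (array([511., 318.]), 0.42, array([0.6787, 0.3672]))]
inner_rim [(array([209., 229.]), 0.83, array([ 0.5253, -0.254 ])), (array([244., 205.]), 0.77, array([ 0.4333, -0.2036])), (array([252., 240.]), 0.49, array([ 0.5329, -0.1497]))]
outer_knob [(array([252., 227.]), 0.9
[... 847 characters left out ...]
683]))]
inner_rim [(array([379., 204.]), 0.71, array([ 0.5372, -0.2647])), (array([363., 142.]), 0.62, array([ 0.7701, -0.574 ])), (array([356., 221.]), 0.51, array([ 0.5426, -0.1632]))]
outer_knob [(array([353., 212.]), 0.92, array([ 0.5387, -0.1413])), (array([356., 225.]), 0.56, array([ 0.5042, -0.0955])), (array([330., 243.]), 0.44, array([ 0.5119, -0.0033]))]
can_mid [(array([328., 242.]), 0.87, array([ 0.5189, -0.0075]))]
mug_mid [(array([299., 186.]), 0.84, array([ 0.7404, -0.1918]))]
bottle_a_mid [(array([217., 344.]), 0.84, array([0.465 , 0.3813]))]
stopper_mid [(array([385., 285.]), 0.69, array([0.3671, 0.0073])), (array([299., 185.]), 0.54, array([ 0.775 , -0.2368]))]
scoop_mid []
```

View pics/scene0.png

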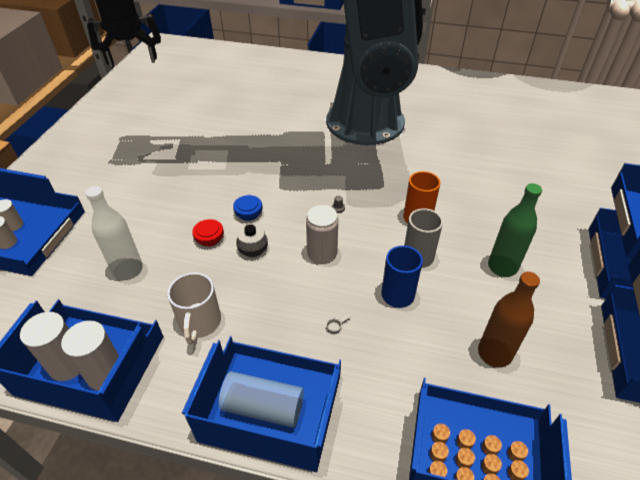

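View pics/side0.png

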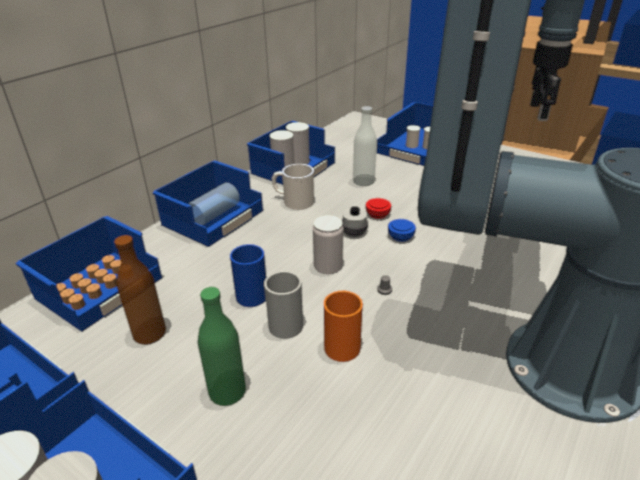

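The scene picture shows the double lid with its black knob at (251,235), beside the red lid (208,232) and the blue lid (248,207). The steel tin is at (424,225), between the orange and blue vessels. The side picture agrees: knob (354,212), tin mouth (286,280). The lid is at about (0.535,-0.146) and the tin at about (0.472,0.197). I'll move over the lid now.

>>> step_arm(plan=[[[0.1,0.133,0],[0,0,0],-1],[[0.1,0.133,0],[0,0,0],-1],[[0.1,0.133,0],[0,0,0],-1],[[0.1,0.133,0],[0,0,0],-1],[[0.1,0.133,0],[0,0,0],-1]], grip_force=25)

```text
clock: 1.32
position: [0.384, -0.346, 0.2314]
tool_rot: [3.141, -0.0, 0.465]
force: [0.9, -0.5, 0.1]
finger_gap: 1.0
finger_force: 0.0
```

>>> step_arm(plan=[[[0.1,0.133,0],[0,0,0],-1],[[0.1,0.133,0],[0,0,0],-1],[[0.1,0.133,0],[0,0,0],-1],[[0.1,0.133,0],[0,0,0],-1],[[0.1,0.133,0],[0,0,0],-1]])

```text
clock: 1.73
position: [0.5092, -0.1794, 0.2316]
tool_rot: [3.141, -0.0, 0.466]
force: [0.9, -0.8, -0.3]
finger_gap: 1.0
finger_force: 0.0
```

>>> step_arm(plan=[[[0,0,0],[0,0,0],-1],[[0,0,0],[0,0,0],-1],[[0,0,0],[0,0,0],-1]])

```text
clock: 1.98
position: [0.5082, -0.1813, 0.2312]
tool_rot: [3.141, 0.001, 0.467]
force: [0.2, 0.8, -0.5]
finger_gap: 1.001
finger_force: 0.0
```

```bash
cat > w.py <<'E'
from h import *
import sys
np.set_printoptions(precision=4,suppress=True)
s=bot.read_state();print(s["clock"],s["position"],s["tool_rot"],s["force"],s["finger_gap"])
cal=cams.get_calibration("wrist");im=cams.grab_frame("wrist");cv2.imwrite("pics/%s.png"%sys.argv[1],im[:,:,::-1])
for a in sys.argv[2:]:
    n,z=a.split(":")
    for r in cams.place_of("wrist",n): print(n,np.round(r["location"]),round(r["p"],2),atz(cal,r["location"],float(z))[:2])
    for r in cams.outline_of("wrist",n)[:3]: print(" outline",np.round(r["rect"]),round(r["p"],2))
E
python3 w.py w1 inner_rim:.022 outer_knob:.0595 plug_foot:0
```

```text
1.9833 [ 0.5082 -0.1813  0.2312] [3.1415 0.0006 0.4668] [ 0.2202  0.7817 -0.4635] 1.0005403625303595
inner_rim [404. 212.] 0.61 [ 0.5314 -0.2544]
inner_rim [298. 274.] 0.55 [ 0.4323 -0.1954]
 outline [404. 210.  75.  75.] 0.97
 outline [299. 274.  69.  70.] 0.88
 outline [303. 143.  76.  61.] 0.81
outer_knob [299. 155.] 0.97 [ 0.5389 -0.1472]
 outline [302. 153.  72.  76.] 0.79
 outline [403. 211.  78.  74.] 0.74
 outline [305. 142.  76.  65.] 0.59
 outline [301. 271.  77.  72.] 0.57
```

View pics/w1.png

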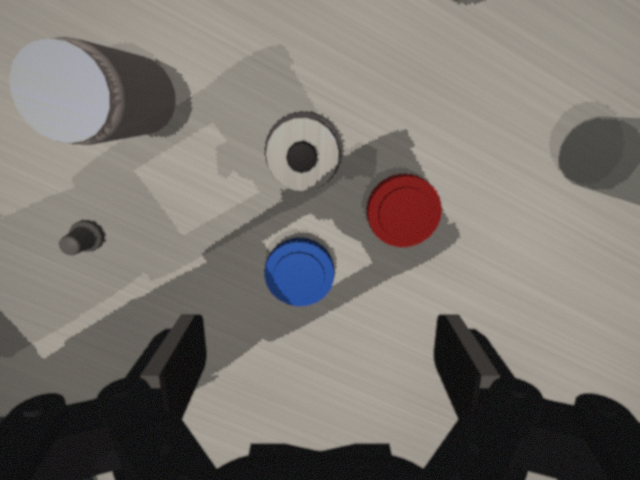

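The wrist view shows the double lid with its knob at (301,156), the red lid at (404,211) and the blue lid at (299,272). The lid centre is about (0.538,-0.147). I'll go above it and lower.

>>> step_arm(plan=[[[0.058,0.068,-0.1],[0,0,0],-1],[[0.058,0.068,-0.1],[0,0,0],-1],[[0,0,-0.1],[0,0,0],-1],[[0,0,-0.1],[0,0,0],-1],[[0,0,0],[0,0,0],-1]])

```text
clock: 2.75
position: [0.5339, -0.1457, 0.1261]
tool_rot: [-3.134, 0.005, 0.466]
force: [-1.1, 0.7, -1.0]
finger_gap: 1.0
finger_force: 0.0
```

```bash
python3 w.py w2 inner_rim:.022 outer_knob:.0595
python3 - <<'E'
from h import *
cal=cams.get_calibration("wrist");print(np.array(cal["cam_to_world"]).round(3))
E
```

```text
2.75 [ 0.5339 -0.1457  0.1261] [-3.1341  0.0055  0.4656] [-1.1154  0.6575 -1.0302] 0.9999751553011337
inner_rim [325. 380.] 0.98 [ 0.4336 -0.199 ]
inner_rim [461. 303.] 0.6 [ 0.5328 -0.2539]
 outline [331. 210. 105.  59.] 0.81
 outline [461. 299. 103.  86.] 0.79
 outline [324. 379.  93.  87.] 0.69
outer_knob [331. 248.] 0.87 [ 0.5407 -0.1484]
 outline [331. 240.  99. 103.] 0.68
[[ 0.449  0.848  0.282  0.611]
 [-0.893  0.425  0.145 -0.111]
 [ 0.003 -0.317  0.948  0.276]
 [ 0.     0.     0.     1.   ]]
```

View pics/w2.png

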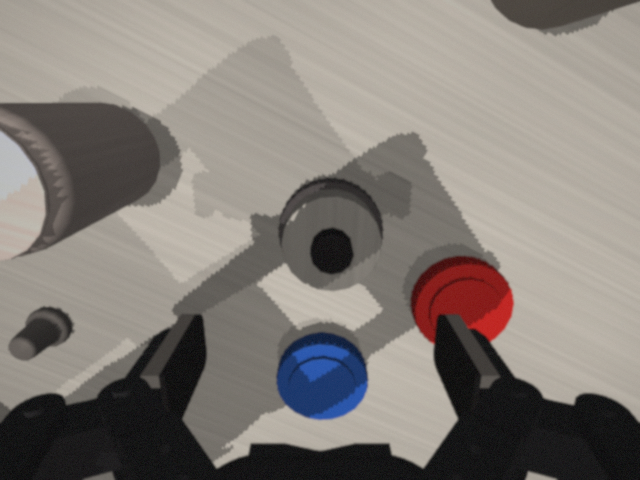

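The knob is at (331,250), slightly right of the finger mid-line. The fingers clear the red lid (461,300). I'll fine-tune, descend and close.

>>> step_arm(plan=[[[0.01,-0.004,-0.1],[0,0,0],-1],[[0,0,-0.1],[0,0,0],-1],[[0,0,-0.1],[0,0,0],-1],[[0,0,-0.1],[0,0,0],-1],[[0,0,-0.06],[0,0,0],-1]])

```text
clock: 3.42
position: [0.5398, -0.1486, 0.0157]
tool_rot: [3.141, -0.0, 0.465]
force: [-0.5, 0.2, 0.9]
finger_gap: 0.999
finger_force: 0.0
```

>>> step_arm(plan=[[[0,0,0],[0,0,0],-1],[[0,0,0],[0,0,0],-1],[[0,0,0],[0,0,0],-1]])

```text
clock: 3.67
position: [0.5413, -0.1492, 0.0184]
tool_rot: [3.139, -0.002, 0.466]
force: [0.3, -0.5, -0.4]
finger_gap: 1.001
finger_force: 0.0
```

```bash
python3 w.py w3 outer_knob:.0595
```

```text
3.6667 [ 0.5413 -0.1492  0.0184] [ 3.1388 -0.002   0.4656] [ 0.3496 -0.5287 -0.354 ] 1.0012106842228468
outer_knob [319. 388.] 0.6 [ 0.54   -0.1491]
 outline [318. 355. 176. 180.] 0.95
```

View pics/w3.png

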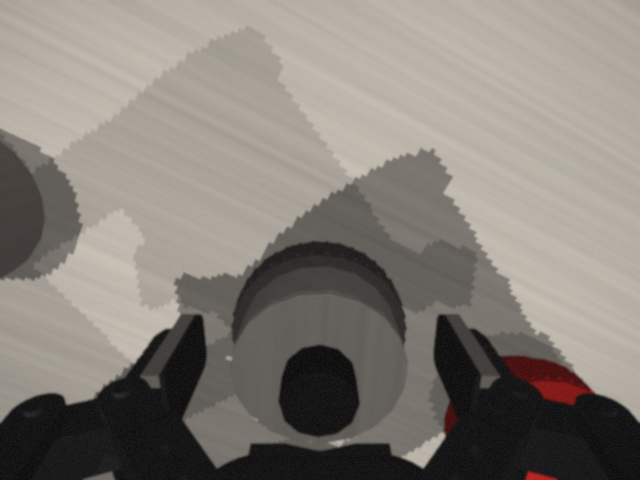

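The knob at (318,390) is centred between the fingers. I'll lower the last 7 mm and close gently.

>>> step_arm(plan=[[[0,0,-0.03],[0,0,0],-1],[[0,0,0],[0,0,0],-1],[[0,0,0],[0,0,0],-0.5],[[0,0,0],[0,0,0],-0.5],[[0,0,0],[0,0,0],-0.5]], grip_force=25)

```text
clock: 4.23
position: [0.5398, -0.1483, 0.009]
tool_rot: [-3.142, 0.0, 0.466]
force: [-1.4, -0.4, 2.3]
finger_gap: 0.76
finger_force: 28.1
```

>>> step_arm(plan=[[[0,0,0],[0,0,0],1],[[0,0,0],[0,0,0],1],[[0,0,0],[0,0,0],1],[[0,0,0],[0,0,0],1],[[0,0,0],[0,0,0],1]])

```text
clock: 4.65
position: [0.5398, -0.1483, 0.009]
tool_rot: [3.141, -0.0, 0.466]
force: [-2.4, -0.0, 5.2]
finger_gap: 0.758
finger_force: 28.4
```

>>> step_arm(plan=[[[0,0,0.02],[0,0,0],1],[[0,0,0.04],[0,0,0],1],[[0,0,0.06],[0,0,0],1],[[0,0,0.08],[0,0,0],1],[[0,0,0.08],[0,0,0],1]])

```text
clock: 5.07
position: [0.5392, -0.1479, 0.0794]
tool_rot: [-3.14, 0.001, 0.466]
force: [0.3, -0.9, -1.9]
finger_gap: 0.76
finger_force: 28.5
```

>>> step_arm(plan=[[[0,0,0.08],[0,0,0],1],[[0,0,0.06],[0,0,0],1],[[0,0,0.02],[0,0,0],1],[[0,0,0],[0,0,0],1],[[0,0,0],[0,0,0],1]])

```text
clock: 5.48
position: [0.5395, -0.1481, 0.1185]
tool_rot: [-3.141, 0.0, 0.466]
force: [-1.2, -0.0, -3.0]
finger_gap: 0.758
finger_force: 28.6
```

```bash
python3 w.py w4 
python3 - <<'E'
from h import *
a=cams.grab_frame("scene");b=cams.grab_frame("side")
T=bot.read_state()["position"]
o=[]
for c,im in(("scene",a),("side",b)):
    cal=cams.get_calibration(c);M=np.linalg.inv(np.array(cal["cam_to_world"]));p=(M@[*T,1])[:3]*[1,-1,-1];u=np.array(cal["camera_matrix"])@p;u=(u[:2]/u[2]).astype(int);print(c,u)
    x,y=max(u[0]-50,0),max(u[1]-50,0);o.append(cv2.resize(im[y:y+90,x:x+100],(400,360),interpolation=cv2.INTER_CUBIC))
cv2.imwrite("pics/g.png",np.hstack(o)[:,:,::-1])
E
```

```text
5.4833 [ 0.5395 -0.1481  0.1185] [-3.1413  0.0001  0.4658] [-1.1972 -0.0017 -3.0054] 0.7576261163611187
scene [247 209]
side [355 189]
```

View pics/g.png

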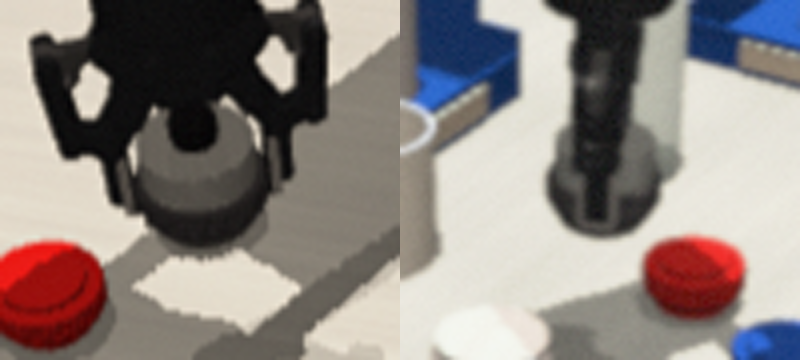

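The crops show the lids lifted in one piece and level, with the fingers on the rim. I'll raise the lid and carry it to a point behind the tin for a wrist look at the mouth.

>>> step_arm(plan=[[[0,0,0.06],[0,0,0],1],[[0,0,0.1],[0,0,0],1],[[0,0,0.1],[0,0,0],1],[[-0.02,0.05,0.05],[0,0,0],1],[[-0.042,0.1,0],[0,0,0],1]])

```text
clock: 6.05
position: [0.5267, -0.1133, 0.1993]
tool_rot: [3.136, -0.003, 0.463]
force: [-0.3, 0.5, -2.4]
finger_gap: 0.76
finger_force: 28.9
```

>>> step_arm(plan=[[[-0.055,0.13,0],[0,0,0],1],[[-0.055,0.13,0],[0,0,0],1],[[-0.055,0.13,0],[0,0,0],1],[[-0.055,0.13,0],[0,0,0],1],[[-0.055,0.13,0],[0,0,0],1]])

```text
clock: 6.47
position: [0.454, 0.0531, 0.1952]
tool_rot: [-3.14, 0.001, 0.465]
force: [0.4, 0.2, -1.0]
finger_gap: 0.76
finger_force: 28.9
```

>>> step_arm(plan=[[[-0.055,0.13,0],[0,0,0],1],[[-0.055,0.13,0],[0,0,0],1],[[-0.05,0.1,0],[0,0,0],1],[[-0.02,0.05,0],[0,0,0],1],[[0,0,0],[0,0,0],1]])

```text
clock: 6.88
position: [0.4085, 0.1565, 0.1953]
tool_rot: [-3.14, 0.002, 0.469]
force: [-0.1, 0.3, -2.5]
finger_gap: 0.76
finger_force: 28.9
```

```bash
python3 w.py w5 tin_mouth:.11 outer_knob:.23 inner_rim:.19; python3 - <<'E'
from h import *
np.set_printoptions(precision=4,suppress=True)
for c in ["scene","side"]:
    im=cams.grab_frame(c);cal=cams.get_calibration(c)
    for n,z in dict(tin_mouth=.11,outer_knob=.246,inner_rim=.2085).items():
        print(c,n,[(np.round(r["location"],1),round(r["p"],2),atz(cal,r["location"],z)[:2]) for r in cams.place_of(c,n)])
E
```

```text
6.8833 [0.4085 0.1565 0.1953] [-3.1399  0.0018  0.4694] [-0.1405  0.2785 -2.5277] 0.7604409210963057
tin_mouth [298. 103.] 0.97 [0.4754 0.2045]
tin_mouth [239. 295.] 0.66 [0.3551 0.1869]
 outline [298. 100. 125. 132.] 0.87
 outline [412.  15.  93.  28.] 0.87
 outline [242. 261. 115. 119.] 0.62
outer_knob [313. 410.] 0.9 [0.3938 0.1518]
 outline [313. 362. 190. 177.] 0.94
 outline [321. 307. 184. 118.] 0.75
 outline [635. 352.   8.  42.] 0.64
scene tin_mouth [(array([423.3, 219.9]), 0.61, array([0.478 , 0.1993])), (array([410.9, 154.4]), 0.6, array([0.2709, 0.1497])), (array([404.2, 258.9]), 0.59, array([0.5898, 0.1755])), (array([424.8, 179.4]), 0.59, array([0.352 , 0.1895]))]
scene outer_knob [(array([414.9, 139. ]), 0.81, array([0.4046, 0.156 ]))]
scene inner_rim [(array([206.3, 230.8]), 0.85, array([ 0.6942, -0.1556])), (array([246.5, 205. ]), 0.75, array([ 0.6181, -0.1115])), (array([412.2, 156.6]), 0.68, array([0.4101, 0.1564]))]
side tin_mouth [(array([281.3, 279.3]), 0.96, array([0.4809, 0.2005])), (array([246.8, 255.1]), 0.88, array([0.5831, 0.1802])), (array([344. , 304.4]), 0.68, array([0.3503, 0.193 ]))]
side outer_knob [(array([325. , 216.9]), 0.88, array([0.4123, 0.1585])), (array([327.5, 233.7]), 0.6, array([0.3808, 0.1973]))]
side inner_rim [(array([378.1, 207.5]), 0.92, array([0.3839, 0.028 ])), (array([325.4, 236.4]), 0.7, array([0.4106, 0.1602])), (array([400.3, 227. ]), 0.6, array([0.3196, 0.0637]))]
```

View pics/w5.png

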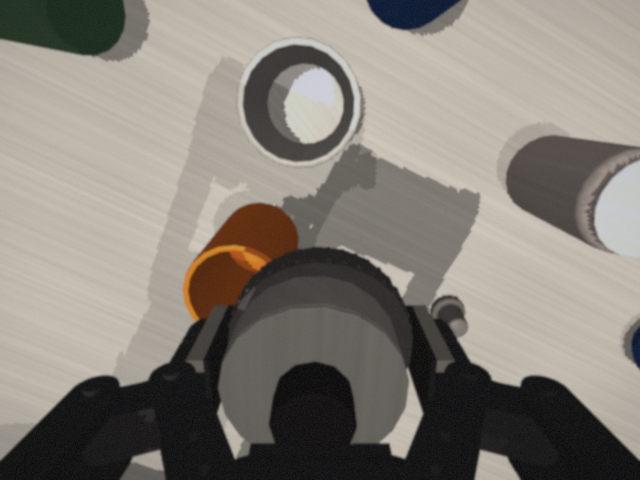

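The wrist view shows the steel tin's mouth at (299,102), clear of the held lid. I'll move closer and fit the mouth's rim circles.

>>> step_arm(plan=[[[0.05,0.03,0],[0,0,0],1],[[0.04,0.02,0],[0,0,0],1],[[0.02,0.01,0],[0,0,0],1],[[0,0,0],[0,0,0],1],[[0,0,0],[0,0,0],1]])

```text
clock: 8.05
position: [0.4377, 0.1692, 0.196]
tool_rot: [-3.141, 0.001, 0.466]
force: [-0.2, 0.2, -2.9]
finger_gap: 0.758
finger_force: 28.9
```

```bash
cat > fit.py <<'E'
from h import *
from scipy.optimize import minimize
np.set_printoptions(precision=4,suppress=True)
t=np.linspace(0,2*np.pi,200)
def proj(cal,P):
    M=np.linalg.inv(np.array(cal["cam_to_world"]));p=(P@M[:3,:3].T+M[:3,3])*[1,-1,-1];u=p@np.array(cal["camera_matrix"]).T;return u[:,:2]/u[:,2:]
def fit(cam,c0,z,rs=(.034,.030)):
    cal=cams.get_calibration(cam);im=cams.grab_frame(cam)
    g=cv2.GaussianBlur(cv2.cvtColor(im,cv2.COLOR_RGB2GRAY).astype(np.float32),(0,0),1.)
    G=np.hypot(cv2.Sobel(g,5,1,0),cv2.Sobel(g,5,0,1));G=np.minimum(G,150)
    def sc(x,y):
        s=0
        for r in rs:
            u=proj(cal,np.c_[x+r*np.cos(t),y+r*np.sin(t),0*t+z]).astype(np.float32)
            s+=cv2.remap(G,u[None,:,0],u[None,:,1],1).mean()
        return s
    v=[(sc(c0[0]+a,c0[1]+b),c0[0]+a,c0[1]+b) for a in np.arange(-.014,.0141,.0005) for b in np.arange(-.014,.0141,.0005)]
    v.sort(reverse=True);w=np.array(v[:5]);return w[:,1:].mean(0),w[0,0],np.median([q[0] for q in v])
s=bot.read_state();print(s["clock"],s["position"],s["tool_rot"])
for c in ["wrist","scene","side"]: print(c,fit(c,(.4755,.200),.11))
im=cams.grab_frame("wrist");cv2.imwrite("pics/w6.png",im[:,:,::-1]);cal=cams.get_calibration("wrist")
for r in cams.place_of("wrist","tin_mouth"): print(r["location"],r["p"],atz(cal,r["location"],.11))
E
python3 fit.py
```

```text
8.05 [0.4377 0.1692 0.196 ] [-3.1414  0.001   0.4662]
wrist (array([0.4742, 0.2036]), np.float64(166.0247802734375), np.float32(57.986526))
scene (array([0.4726, 0.2013]), np.float64(216.36231994628906), np.float32(143.48169))
side (array([0.4743, 0.2046]), np.float64(245.5509033203125), np.float32(132.03839))
[297.2, 161.0] 0.65 [0.4765 0.2034 0.11  ]
```

```bash
cat >> fit.py <<'E'
E
python3 - <<'E'
import io,contextlib
src=open('fit.py').read().split("s=bot.read_state()")[0];exec(src)
s=bot.read_state();p=s["position"];print(p)
for c in ["wrist","scene","side"]:
    print(c,"cap",fit(c,p[:2],p[2]+.043,(.029,))[0]-p[:2],"rim top",fit(c,p[:2],p[2]+.021,(.033,))[0]-p[:2],"tin",fit(c,(.474,.203),.11)[0])
    cal=cams.get_calibration(c)
    print([ (atz(cal,r["location"],p[2]+.0505)[:2]-p[:2],r["p"]) for r in cams.place_of(c,"outer_knob")[:1]])
E
```

```text
[0.4376 0.1691 0.1963]
wrist cap [-0.0021  0.0008] rim top [0.0033 0.0036] tin [0.4742 0.2036]
[(array([-0.0019,  0.0011]), 0.79)]
scene cap [-0.0134 -0.0139] rim top [-0.0054  0.0038] tin [0.4726 0.2013]
[(array([-0.012 , -0.0041]), 0.88)]
side cap [-0.0031  0.0054] rim top [-0.0102  0.0139] tin [0.4743 0.2046]
[(array([-0.0006,  0.0086]), 0.82)]
```

View pics/w6.png

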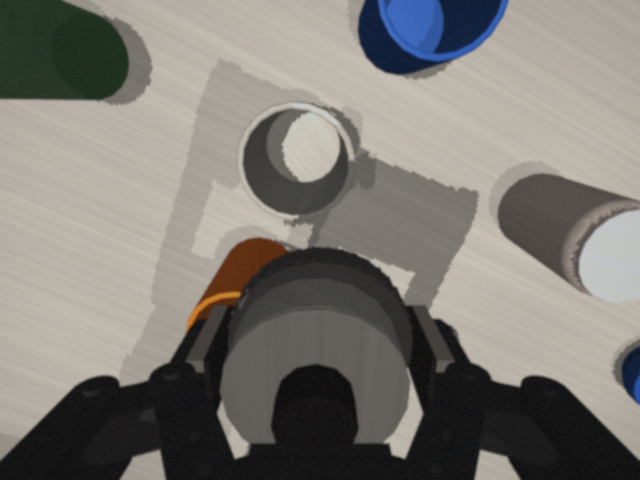

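The tin mouth is at (297,160), clear and centred. The fits put it at about (0.474,0.203), and the lid sits within about 1 mm of the TCP. I'll move over the tin and lower to just above the mouth.

>>> step_arm(plan=[[[0.05,0.045,0],[0,0,0],1],[[0.05,0.045,0],[0,0,0],1],[[0.03,0.03,0],[0,0,0],1],[[0.02,0.014,0],[0,0,0],1],[[0,0,-0.06],[0,0,0],1]])

```text
clock: 9.32
position: [0.4783, 0.2037, 0.1839]
tool_rot: [3.14, -0.005, 0.467]
force: [0.4, 0.4, -0.8]
finger_gap: 0.76
finger_force: 29.0
```

>>> step_arm(plan=[[[0,0,-0.08],[0,0,0],1],[[0,0,-0.08],[0,0,0],1],[[0,0,-0.06],[0,0,0],1],[[0,0,0],[0,0,0],1],[[0,0,0],[0,0,0],1]])

```text
clock: 9.73
position: [0.4747, 0.2025, 0.1256]
tool_rot: [-3.141, 0.002, 0.466]
force: [0.2, 0.1, -1.6]
finger_gap: 0.762
finger_force: 28.9
```

```bash
python3 - <<'E'
from h import *
a=cams.grab_frame("scene");b=cams.grab_frame("side")
s=bot.read_state();T=s["position"];print(T,s["force"])
o=[]
for c,im in(("scene",a),("side",b)):
    cal=cams.get_calibration(c);M=np.linalg.inv(np.array(cal["cam_to_world"]));p=(M@[*T,1])[:3]*[1,-1,-1];u=np.array(cal["camera_matrix"])@p;u=(u[:2]/u[2]).astype(int);print(c,u)
    x,y=max(u[0]-50,0),max(u[1]-40,0);o.append(cv2.resize(im[y:y+100,x:x+100],(400,400),interpolation=cv2.INTER_CUBIC))
cv2.imwrite("pics/p.png",np.hstack(o)[:,:,::-1])
E
```

```text
[0.47630729 0.2028596  0.12742066] [-0.86892994 -0.97742487 -2.15408393]
scene [426 213]
side [281 273]
```

View pics/p.png

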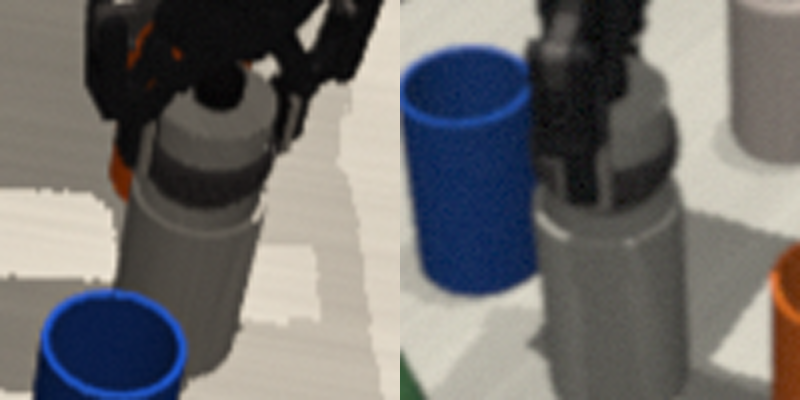

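Both crops show the lid held level just above the tin mouth and aligned with it. I'll lower it gently.

>>> step_arm(plan=[[[0,0,-0.015],[0,0,0],1],[[0,0,-0.015],[0,0,0],1],[[0,0,-0.015],[0,0,0],1],[[0,0,0],[0,0,0],1],[[0,0,0],[0,0,0],1]])

```text
clock: 10.25
position: [0.4753, 0.2027, 0.1148]
tool_rot: [-3.141, 0.001, 0.466]
force: [0.6, 0.7, -1.9]
finger_gap: 0.761
finger_force: 28.9
```

>>> step_arm(plan=[[[0,0,-0.012],[0,0,0],1],[[0,0,-0.012],[0,0,0],1],[[0,0,0],[0,0,0],1],[[0,0,0],[0,0,0],1]])

```text
clock: 10.58
position: [0.4753, 0.2027, 0.1087]
tool_rot: [-3.141, 0.001, 0.466]
force: [0.8, -0.2, -1.6]
finger_gap: 0.764
finger_force: 28.9
```

>>> step_arm(plan=[[[0,0,-0.006],[0,0,0],1],[[0,0,0],[0,0,0],1],[[0,0,-0.006],[0,0,0],1],[[0,0,0],[0,0,0],1]])

```text
clock: 10.92
position: [0.4754, 0.2027, 0.1058]
tool_rot: [-3.142, 0.0, 0.466]
force: [-0.2, -0.4, -2.0]
finger_gap: 0.76
finger_force: 28.9
```

>>> step_arm(plan=[[[0,0,-0.004],[0,0,0],1],[[0,0,0],[0,0,0],1],[[0,0,0],[0,0,0],1]])

```text
clock: 11.17
position: [0.4755, 0.2027, 0.105]
tool_rot: [3.142, 0.0, 0.466]
force: [-0.1, 0.7, -1.5]
finger_gap: 0.758
finger_force: 28.9
```

>>> step_arm(plan=[[[0,0,-0.004],[0,0,0],1],[[0,0,0],[0,0,0],1],[[0,0,0],[0,0,0],1]])

```text
clock: 11.42
position: [0.4758, 0.2029, 0.105]
tool_rot: [3.141, -0.0, 0.466]
force: [-2.5, -0.2, 5.0]
finger_gap: 0.762
finger_force: 29.7
```

>>> step_arm(plan=[[[0,0,-0.004],[0,0,0],1],[[0,0,0],[0,0,0],1],[[0,0,0],[0,0,0],1]])

```text
clock: 11.67
position: [0.4763, 0.2031, 0.1051]
tool_rot: [3.141, -0.002, 0.466]
force: [-6.1, -0.5, 12.8]
finger_gap: 0.763
finger_force: 30.3
```

Contact came at the expected height (TCP 0.105). I'll relax the push and release.

>>> step_arm(plan=[[[0,0,0.004],[0,0,0],1],[[0,0,0],[0,0,0],1],[[0,0,0],[0,0,0],-1],[[0,0,0],[0,0,0],-1],[[0,0,0],[0,0,0],-1]])

```text
clock: 12.08
position: [0.4755, 0.2027, 0.1038]
tool_rot: [-3.142, 0.0, 0.466]
force: [0.2, 0.3, -0.4]
finger_gap: 0.997
finger_force: 0.0
```

>>> step_arm(plan=[[[0,0,0],[0,0,0],-1],[[0,0,0],[0,0,0],-1],[[0,0,0],[0,0,0],-1],[[0,0,0],[0,0,0],-1]])

```text
clock: 12.42
position: [0.4755, 0.2027, 0.1039]
tool_rot: [-3.142, 0.0, 0.466]
force: [0.5, 0.3, 0.5]
finger_gap: 1.0
finger_force: 0.0
```

```bash
python3 - <<'E'
from h import *
np.set_printoptions(precision=4,suppress=True)
a=cams.grab_frame("scene");b=cams.grab_frame("side");w=cams.grab_frame("wrist")
s=bot.read_state();T=s["position"];print(s["clock"],T,s["force"],s["finger_gap"])
o=[]
for c,im in(("scene",a),("side",b)):
    cal=cams.get_calibration(c);M=np.linalg.inv(np.array(cal["cam_to_world"]));p=(M@[*T,1])[:3]*[1,-1,-1];u=np.array(cal["camera_matrix"])@p;u=(u[:2]/u[2]).astype(int)
    x,y=max(u[0]-40,0),max(u[1]-50,0);o.append(cv2.resize(im[y:y+100,x:x+80],(320,400),interpolation=cv2.INTER_CUBIC))
    for n,z in (("outer_knob",.1555),("inner_rim",.118)): print(c,n,[(np.round(r["location"]),round(r["p"],2),atz(cal,r["location"],z)) for r in cams.place_of(c,n)][:4])
o.append(cv2.resize(w[240:480],(160,400) )[:, :])
cal=cams.get_calibration("wrist")
print([(r["location"],r["p"],atz(cal,r["location"],.1555)) for r in cams.place_of("wrist","outer_knob")])
cv2.imwrite("pics/q.png",np.hstack(o)[:,:,::-1])
E
```

```text
12.5667 [0.4755 0.2027 0.104 ] [-0.7014 -0.1367 -0.2034] 1.0019371748926804
scene outer_knob [(array([431., 200.]), 0.62, array([0.4665, 0.2058, 0.1555]))]
scene inner_rim [(array([427., 216.]), 0.76, array([0.4737, 0.2048, 0.118 ])), (array([207., 232.]), 0.7, array([ 0.6186, -0.2027,  0.118 ])), (array([244., 204.]), 0.57, array([ 0.5261, -0.1598,  0.118 ]))]
side outer_knob [(array([281., 262.]), 0.89, array([0.4743, 0.2067, 0.1555]))]
side inner_rim [(array([378., 204.]), 0.84, array([ 0.4622, -0.12  ,  0.118 ])), (array([401., 224.]), 0.67, array([ 0.3822, -0.0737,  0.118 ])), (array([282., 278.]), 0.48, array([0.4754, 0.2052, 0.118 ]))]
[([317.1, 411.0], 0.73, array([0.4746, 0.2035, 0.1555]))]
```

View pics/q.png

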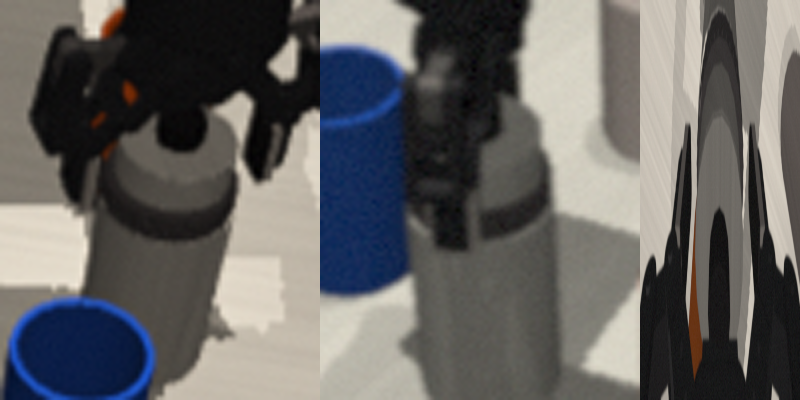

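The lid is seated: in both views its dark rim sits on the tin's edge and the cap is nested. I'll raise to the knob and grip it.

>>> step_arm(plan=[[[0,0,0.04],[0,0,0],-1],[[0,0,0.06],[0,0,0],-1],[[0,0,0.06],[0,0,0],-1],[[-0.002,0.002,0.032],[0,0,0],-1],[[0,0,0],[0,0,0],-1]])

```text
clock: 13.23
position: [0.4766, 0.2037, 0.1547]
tool_rot: [3.14, -0.004, 0.466]
force: [0.3, -0.4, -0.0]
finger_gap: 0.998
finger_force: 0.0
```

>>> step_arm(plan=[[[0,0,0],[0,0,0],-1],[[0,0,0],[0,0,0],-0.2],[[0,0,0],[0,0,0],0.2],[[0,0,0],[0,0,0],0.3],[[0,0,0],[0,0,0],0.35]])

```text
clock: 13.65
position: [0.4746, 0.2032, 0.1514]
tool_rot: [-3.141, 0.001, 0.466]
force: [-0.2, -0.8, -0.6]
finger_gap: 0.452
finger_force: 0.0
```

>>> step_arm(plan=[[[0,0,0],[0,0,0],1],[[0,0,0],[0,0,0],1],[[0,0,0],[0,0,0],1],[[0,0,0],[0,0,0],1],[[0,0,0],[0,0,0],1]])

```text
clock: 14.07
position: [0.4749, 0.2032, 0.1519]
tool_rot: [-3.142, 0.0, 0.466]
force: [-0.5, -0.6, -0.3]
finger_gap: 0.263
finger_force: 24.5
```

>>> step_arm(plan=[[[0,0,0.01],[0,0,0],1],[[0,0,0.015],[0,0,0],1],[[0,0,0.025],[0,0,0],1],[[0,0,0.05],[0,0,0],1],[[0,0,0.07],[0,0,0],1]])

```text
clock: 14.48
position: [0.4742, 0.2031, 0.1943]
tool_rot: [-3.141, 0.002, 0.466]
force: [1.2, 0.2, -0.1]
finger_gap: 0.266
finger_force: 24.5
```

>>> step_arm(plan=[[[0,0,0.08],[0,0,0],1],[[0,0,0.08],[0,0,0],1],[[0,0,0.05],[0,0,0],1],[[0,0,0.02],[0,0,0],1],[[0,0,0],[0,0,0],1]])

```text
clock: 14.9
position: [0.4759, 0.2034, 0.254]
tool_rot: [3.141, -0.003, 0.466]
force: [-0.5, 0.6, -0.9]
finger_gap: 0.264
finger_force: 24.5
```

>>> step_arm(plan=[[[0,0,0],[0,0,0],1],[[0,0,0],[0,0,0],1],[[0,0,0],[0,0,0],1],[[0,0,0],[0,0,0],1],[[0,0,0],[0,0,0],1]])

```text
clock: 15.32
position: [0.4747, 0.2032, 0.2513]
tool_rot: [-3.141, 0.001, 0.466]
force: [-0.8, 0.6, 0.3]
finger_gap: 0.267
finger_force: 24.5
```

```bash
python3 - <<'E'
from h import *
np.set_printoptions(precision=4,suppress=True)
a=cams.grab_frame("scene");b=cams.grab_frame("side")
s=bot.read_state();T=s["position"];print(s["clock"],T,s["tool_rot"],s["force"],s["finger_gap"],s["finger_force"])
o=[]
for c,im in(("scene",a),("side",b)):
    cal=cams.get_calibration(c);M=np.linalg.inv(np.array(cal["cam_to_world"]));p=(M@[*T,1])[:3]*[1,-1,-1];u=np.array(cal["camera_matrix"])@p;u=(u[:2]/u[2]).astype(int)
    x,y=max(u[0]-60,0),max(u[1]-30,0);o.append(cv2.resize(im[y:y+150,x:x+100],(400,600),interpolation=cv2.INTER_CUBIC))
    for n,z in (("outer_knob",T[2]+.0037),("inner_rim",.118)): print(c,n,[(np.round(r["location"]),round(r["p"],2),atz(cal,r["location"],z)) for r in cams.place_of(c,n)][:4])
cv2.imwrite("pics/z.png",np.hstack(o)[:,:,::-1])
E
```

```text
15.4167 [0.4749 0.2032 0.2516] [-3.1414  0.0007  0.4658] [ 0.1102 -0.8788 -1.1683] 0.26588019868217244 24.53952670097351
scene outer_knob [(array([438., 160.]), 0.64, array([0.4709, 0.2035, 0.2553]))]
scene inner_rim [(array([427., 214.]), 0.86, array([0.4673, 0.2046, 0.118 ])), (array([246., 207.]), 0.81, array([ 0.5346, -0.1533,  0.118 ])), (array([207., 232.]), 0.63, array([ 0.6178, -0.2016,  0.118 ]))]
side outer_knob [(array([279., 212.]), 0.87, array([0.4745, 0.2018, 0.2553]))]
side inner_rim [(array([404., 225.]), 0.7, array([ 0.3755, -0.0745,  0.118 ])), (array([282., 279.]), 0.64, array([0.4734, 0.2069, 0.118 ])), (array([377., 205.]), 0.56, array([ 0.463 , -0.1153,  0.118 ]))]
```

View pics/z.png

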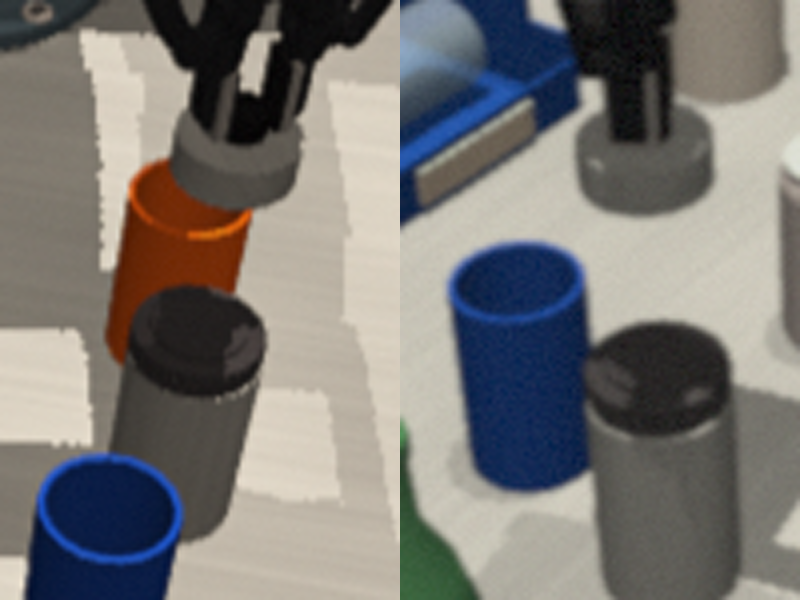

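The outer lid is held level about 10 cm above the inner lid, which is seated in the upright tin. I'll hand in.

```bash
python3 -c "
from cell import job
print(job.hand_in())"
```

```text
the job is handed in; nothing more can be done
None
```

I handed the job in at about 15 s on the clock, with no verdict returned: in the last pictures the inner lid is seated in the upright tin and the outer lid is held level about 10 cm above it. I did not re-measure the bystanders, but the arm felt no unexpected contact.

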